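# Open the press-and-turn cap of a reagent jar

### The job

Open the clamped amber reagent jar: push its child-resistant cap straight down, keep it pressed while turning it counter-clockwise (seen from above) past the ratchet to the open mark, and lift it off. Set the cap down upright, inside the blue tray, without dropping it, and let go; do not knock over or shift the tube rack, the white bottle or the tissue box, and do not push the tray about.

Things in the scene. Friction and masses are not known exactly. Their poses are not given: they have to be found in the camera images.
- jar: Amber wide-mouth jar, 88 mm diameter, fixed immovably in a 110 mm square steel foot bolted to the bench. Origin: centre of the foot's underside, on the bench, on the jar's axis; z up. Shoulder 90 to 100 mm high, neck 43 mm diameter (54 mm over its bayonet blocks) up to 130 mm, then a white sprung seal disc, 34 mm wide, its top at 138 mm.
- jar_neck (a point): Centre of the neck's rim, 130 mm above the jar's origin. The seal in it pushes the cap up: about 5 N when locked, 1 N more per mm. The cap must go down 4 mm to clear the ratchet teeth (about 9 N), 8 mm at most (about 13 N), then a hard stop. Not pressed, it cannot turn.
- green_dot (a point): Green dot on the jar's shoulder, the open mark, 71 degrees counter-clockwise (from above) of the jar's x axis, where the red dot (locked) is. Turning goes over a tooth, a shallow catch at 33 degrees into which the cap springs if let up, and a second tooth; the cap lifts free at 64 to 78 degrees, with a solid stop at 78. Both dots are 40 mm from the axis, 95 mm high.
- cap_mid (a point): Middle (half-way up) of the loose white cap, 60 g, 56 mm tall: skirt and lid 64 mm diameter, 30 mm tall, the lid's flat top 2 mm above this point, a blue grip bar on it. z up. A red mark on the rim lies at the cap's +x, over the jar's red dot (within 3 degrees) at the start. Locked, this point is 142 mm above the jar's origin.
- cap_wing (a point): Centre of the blue grip bar standing on the lid, on the cap's axis: 52 mm long along the cap's x, 13 mm thick along its y, 27 mm tall (13.5 mm above and below this point). The lid either side of it is flat and bare, so fingertips astride the bar can press on it.
- cap: The same cap, origin at the centre of its underside, 28 mm below cap_mid; same axes.
- tray_in (a point): Centre of the inner floor of the loose blue tray (700 g), 4 mm above the bench. Tray outside 150 mm along its x by 170 mm along its y, walls 4 mm thick and 16 mm tall.
- tube_rack: Pink tube rack with capped tubes, bystander: 90 x 200 mm, 80 mm tall; origin at the centre of its underside.
- white_bottle: White bottle, bystander: 64 mm diameter, 130 mm tall; origin at the centre of its underside.
- tissue_box: Green tissue box, bystander: 110 x 120 mm, 75 mm tall with a tissue sticking up to 100 mm; origin at the centre of its underside.

How it is judged:
By the outcome, as a careful person would: the job done as asked, in the order asked, and still so for the second after the job is handed in, with the robot touching nothing.
It also fails if it takes over 51 s, if anything falls off the work surface, if the arm or the gripper's body presses on something with over 40 N, if the wrist force passes 120 N, or if a joint passes its speed limit or range.

### The arm

A 7-joint arm with a two-finger parallel gripper is mounted at the origin on the work surface. World frame = base frame: x ahead of the robot, y to its left, z up, the work surface at z = 0. Lengths are in m, angles in degrees, forces in N, time in s.
With the tool pointing down it reaches from about 0.425 to 0.875 m from the base axis. Payload 4.7 kg.
Tool frame: the origin (TCP) lies midway between the tips of the shut fingers; the grasp point (between the pads) lies 19 mm behind it; z points along the fingers, y is the line along which they close (so a half turn about z gives the same grasp; the last joint's range is limited). The gripper opens to 87 mm and grips with 3 to 60 N. Pads are 19 mm wide; open, the fingers measure 117 mm over their backs; the gripper's body (75 mm by 190 mm) begins 51 mm behind the grasp point.
Start: joints at [-65.197, 18.392, -4.016, 83.108, 1.295, 78.541, -3.26], TCP at [0.264, 0.594, 0.223] pointing down, gripper open.
Joint ranges: [-163.93, 163.93], [-17.29, 119.83], [-79.2, 71.16], [3.27, 140.29], [-89.18, 269.18], [5.43, 117.66], [-154.24, 154.24]. Speed limits (degrees/s): [147.25, 147.25, 180, 180, 180, 180, 180].

### API

Orientations are given as [roll, pitch, yaw] about the fixed x, y, z axes, in that order (R = Rz(yaw) Ry(pitch) Rx(roll)).
In Python, from cell import env, viewer, boxes_of, masks_of gives the robot as it stands. The module is installed in compiled form; this text tells all that it offers.
- The arm moves only by the tool apply_moves, never from a script. Its argument "moves" is a list of rows, each a list of 7 numbers: the shift along the tool's x, y, z scaled (see below), then the turn, a rotation vector about the tool's x, y, z scaled (see below), then the opening, from 0 (shut) to 1 (fully open). A call has 1 to 20 rows; each row is the pose to reach, as a shift and turn from the pose commanded when the call began, along the tool's axes at that moment; what a row does not reach only later rows make up. The controller multiplies each number of a shift by 0.2 m and each number of a turn by 1.5 rad. A row lasts 1/10 s, in which the tool goes at most 50 mm and 8.59 degrees, less where a joint would pass 70% of its speed; a pose out of reach is approached as far as the arm can. A call with a number of a shift or a turn outside -1 to 1 is refused whole. A call with a gripper value outside its range is refused whole. The fingers move at their own pace and stop on an object; "grip_force" is the grip in N (left out, the last holds). Time passes only in rows, so rows that repeat a pose let the fingers close. It gives the time, the measured TCP pose, the force, the opening and the grip force at its end, in the units of the state.
- env.get_obs(): the state, without advancing time (a new reading comes with each control period).
- viewer.read_camera(name): name is "scene" or "top" or "wrist"; returns the picture (420x560x3 uint8, red, green, blue); there is no depth.
- viewer.get_calibration(name): a dict with "fov_y" (degrees; the focal length in pixels is half the picture's height over the tangent of half this angle, whatever the lens; pixels are square), "cx", "cy" (the principal point, pixels), "position" and "orientation" of the camera in the world. Camera axes: x right, y up, looking along -z (the intrinsics and any distortion apply to the point x, -y, -z); pixel columns grow to the right and rows downward; lengths in m; the calibration is good to about 2 mm. The wrist camera is an equidistant fisheye: a pixel r from the principal point sees the ray r / f radians off the axis. A picture is of the moment at which its call begins: read the wrist's pose just before it. get_calibration takes no time and is no camera call; for the wrist camera it gives the pose at the moment of the call.
- env.sign_off(): hands the job in; it is judged then, once.
Trained networks look in the newest picture that a camera, given by its name, has taken for a name from the list of things; names that differ only in an ending like _2 or _b are one class to them, and where a whole thing is asked for, a point or a joint stands for the part that bears it (a point fixed in the world has none). Each returns a list of dicts, best first, with "conf" (0 to 1); they miss things now and then, are a little off and sometimes report something else, mostly with a low value. They report only what shows in the picture. A call takes as long as a camera call.
- boxes_of(camera, target): "location" ([column, row] in pixels, amid what is visible of it).
- masks_of(camera, target): "pixels" (420x560 bool, what is visible of it) and "location" ([column, row] in pixels, amid what is visible of it).
The state is a dict: "time_s": time; "qpos": joint angles; "joint_velocities": joint speeds; "effort": joint torques, N m; "tool_pos": TCP position; "tool_rot": TCP orientation; "force": force on the tool from outside, world axes, zero at the start; "wrist_torque": the same for the moment, N m; "grip_width": finger opening in m; "grasp_force": force on a finger pad.
Only numpy, scipy, OpenCV 4.12 (cv2) and the standard library are available. Lean on these libraries where they do the work, as an engineer would, in place of code of your own. Each camera call takes 0.05 s, during which the arm holds its last target. There are 200 camera calls.

## Working session

There is one attempt and no reset: what is moved stays moved. The work goes in short steps, Python scripts to look and compute and a tool call to move; the robot and the scene stay as the last step left them, time stands still between calls to the robot, and variables do not carry over. Pictures are saved under pics/ and viewed, at most 10 in all, crops included, and the job is handed in when it is done.

Besides the shell and the picture viewer there is one more tool, called as a command line: name --pt "numbers of a row" for each row, then --argument value for the rest. apply_moves: Moves the arm, as the interface text tells. Shifts and turns lie within -1 to 1; 1 stands for 0.2 m of shift or 1.5 rad of turn. Its arguments: {"type":"object","properties":{"moves":{"type":"array","items":{"type":"array","items":{"type":"number","minimum":-1,"maximum":1}}},"grip_force":{"type":"number"}},"required":["moves"]}

```bash
mkdir -p pics; cat > h.py <<'E'
import numpy as np,cv2
from scipy.spatial.transform import Rotation as R
from cell import env,viewer,boxes_of,masks_of
def rot(o):
    o=np.array(o,float)
    if o.shape==(3,3): return o
    return R.from_euler('xyz',o,degrees=True).as_matrix()
def ray(c,uv,cal=None):
    cal=cal or viewer.get_calibration(c)
    f=210/np.tan(np.radians(cal['fov_y'])/2)
    x=(uv[0]-cal['cx'])/f;y=(uv[1]-cal['cy'])/f
    if c=='wrist':
        r=np.hypot(x,y);s=np.sin(r)/max(r,1e-9);d=np.array([x*s,-y*s,-np.cos(r)])
    else: d=np.array([x,-y,-1])
    d=rot(cal['orientation'])@d
    return np.array(cal['position']),d/np.linalg.norm(d)
def onz(c,uv,z,cal=None):
    p,d=ray(c,uv,cal);return p+d*(z-p[2])/d[2]
def proj(c,P,cal=None):
    cal=cal or viewer.get_calibration(c)
    f=210/np.tan(np.radians(cal['fov_y'])/2)
    v=rot(cal['orientation']).T@(np.array(P)-cal['position'])
    x,y,z=v[0],-v[1],-v[2]
    if c=='wrist':
        h=np.hypot(x,y);t=np.arctan2(h,z);return np.array([cal['cx']+f*t*x/h,cal['cy']+f*t*y/h])
    return np.array([cal['cx']+f*x/z,cal['cy']+f*y/z])
E
python3 - <<'E'
from h import *
o=env.get_obs();print(o['tool_pos'],o['tool_rot'],o['force'],o['time_s'])
ims=[]
for c in ['scene','top','wrist']:
    cal=viewer.get_calibration(c);print(c,cal)
    im=viewer.read_camera(c);cv2.imwrite(f'pics/{c}0.png',im[:,:,::-1])
for c in ['scene','top']:
    for t in ['cap_wing','cap_mid','jar','green_dot','tray_in','tube_rack','white_bottle','tissue_box']:
        try: r=boxes_of(c,t)
        except Exception as e: print(e);continue
        print(c,t,[(np.round(q['location'],1).tolist(),round(q['conf'],2)) for q in r[:3]])
E
```

```text
[0.26417342 0.59330498 0.2214993 ] [-1.79895660e+02  6.58121494e-03  1.56003706e+02] [-0.20969008  0.77757456  0.02602777] 0.0
scene {'fov_y': 51.839439610879786, 'cx': 276.1867936772401, 'cy': 203.6545082817729, 'position': array([ 1.15684893, -0.26370622,  1.06880302]), 'orientation': array([32.12274093, -0.62037401, 65.04609758])}
top {'fov_y': 42.107671176477496, 'cx': 281.0499092178981, 'cy': 209.23767681103178, 'position': array([ 0.4034906 , -0.0078264 ,  1.42280034]), 'orientation': array([ 10.24727858,   1.31747958, -90.52865065])}
wrist {'fov_y': 65.70646984690485, 'cx': 282.8382778205817, 'cy': 208.14468942188583, 'position': array([0.20317324, 0.62163818, 0.38299067]), 'orientation': array([-14.07746049,   0.09094092,  66.02747752])}
scene cap_wing [([210.3, 197.3], 0.8)]
scene cap_mid [([210.4, 195.1], 0.9)]
scene jar [([218.8, 221.5], 0.56)]
scene green_dot [([211.9, 218.6], 0.79)]
scene tray_in [([309.2, 178.2], 0.72), ([275.9, 280.1], 0.35)]
scene tube_rack [([276.0, 280.1], 0.71)]
scene white_bottle [([381.6, 126.6], 0.98)]
scene tissue_box [([100.1, 233.0], 0.68)]
top cap_wing [([355.0, 252.0], 0.68)]
top cap_mid []
top jar [([341.5, 259.3], 0.61)]
top green_dot [([343.1, 260.4], 0.83), ([466.0, 284.0], 0.6)]
top tray_in [([225.1, 266.4], 0.86), ([343.1, 260.5], 0.19)]
top tube_rack [([321.3, 165.0], 0.66)]
top white_bottle [([119.3, 281.2], 0.62), ([225.6, 266.1], 0.61)]
top tissue_box [([465.6, 282.1], 0.87)]
```

View pics/top0.png

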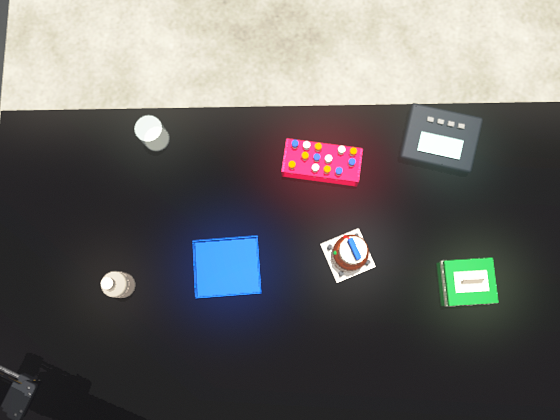

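View pics/scene0.png

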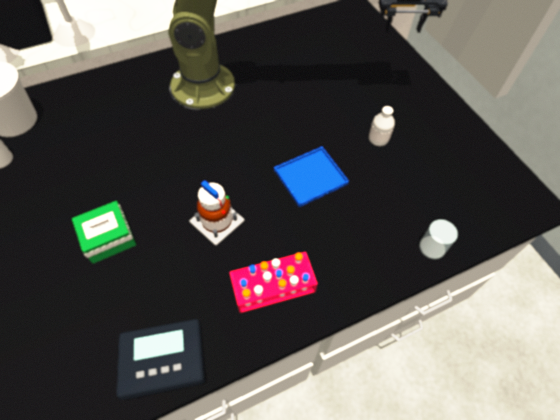

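The top view shows the jar with its blue bar at about (354,250), the tray at (227,267), the rack at (322,162) and the tissue box at (468,282). The scene view agrees, with the cap at (211,190), the tray at (311,177) and the rack lit pink at (273,280). The arm is clear of all of them.

```bash
cat > m.py <<'E'
from h import *
def blue(im):
    h=cv2.cvtColor(im,cv2.COLOR_RGB2HSV);return cv2.inRange(h,(98,120,60),(125,255,255))
def blobs(m,a=15):
    n,l,s,c=cv2.connectedComponentsWithStats(m);return [(s[i,4],c[i],l==i) for i in range(1,n) if s[i,4]>a]
E
python3 - <<'E'
from m import *
for c,t in [('top',(355,250)),('scene',(210,190))]:
    im=viewer.read_camera(c)
    for a,ce,mk in blobs(blue(im)):
        ys,xs=np.nonzero(mk)
        rr=cv2.minAreaRect(np.c_[xs,ys].astype(np.float32))
        print(c,a,ce.round(1),rr)
        if c=='top' and a>1000:
            for p in cv2.boxPoints(rr): print('  tray corner',onz(c,p,.012).round(4))
        if np.hypot(*(ce-t))<15:
            print('bar at z',onz(c,ce,.160).round(4)); 
            for p in cv2.boxPoints(rr): print('  ',p,onz(c,p,.171).round(4))
    for t,z in [('tray_in',.004),('tube_rack',.06),('tissue_box',.05),('white_bottle',.06)]:
        for q in masks_of(c,t)[:1]: print(t,q['conf'],onz(c,q['location'],z).round(3))
E
sed -i '$a' h.py
```

```text
top 30 [294.5 143.1] ((294.2500305175781, 143.25001525878906), (4.949747085571289, 5.656853675842285), 45.0)
top 27 [316.3 156.6] ((316.5, 156.5), (5.0, 5.0), 0.0)
top 29 [351.6 161.4] ((351.5, 161.5), (5.0, 5.0), 90.0)
top 30 [338.5 170.5] ((338.5, 170.5), (5.0, 5.0), 90.0)
top 7456 [228.8 269.6] ((229.2615509033203, 269.90771484375), (98.48358154296875, 99.4758529663086), 7.125016689300537)
  tray corner [0.393  0.2975 0.012 ]
  tray corner [0.6483 0.2714 0.012 ]
  tray corner [0.6125 0.0142 0.012 ]
  tray corner [0.3604 0.0481 0.012 ]
top 113 [353.8 248.6] ((353.7739562988281, 248.60272216796875), (21.600513458251953, 5.04839563369751), 65.55604553222656)
bar at z [ 0.5372 -0.1485  0.16  ]
   [347.00684 239.81506] [ 0.5565 -0.1324  0.171 ]
   [351.60272 237.72601] [ 0.5612 -0.1431  0.171 ]
   [360.54108 257.39038] [ 0.5157 -0.162   0.171 ]
   [355.9452  259.47943] [ 0.5111 -0.1514  0.171 ]
tray_in 0.63 [0.511 0.169 0.004]
tube_rack 0.65 [ 0.769 -0.081  0.06 ]
tissue_box 0.84 [ 0.461 -0.435  0.05 ]
white_bottle 0.94 [0.471 0.433 0.06 ]
scene 2714 [310.7 175.6] ((311.1788330078125, 
[... 174 characters left out ...]
7810058594), 45.0)
bar at z [ 0.5292 -0.1503  0.16  ]
   [199.00003 183.00005] [ 0.5131 -0.1683  0.171 ]
   [204.00003 178.00005] [ 0.5037 -0.1515  0.171 ]
   [219.50003 193.50005] [ 0.5642 -0.1327  0.171 ]
   [214.50003 198.50005] [ 0.573  -0.1492  0.171 ]
scene 41 [251.8 267.7] ((251.5, 268.0), (8.0, 5.0), 90.0)
scene 24 [278.5 273. ] ((278.5, 273.0), (6.0, 3.0), 90.0)
scene 26 [305.2 277. ] ((305.0, 277.0), (6.0, 4.0), 90.0)
scene 26 [243.2 282.5] ((243.0, 282.5), (5.0, 4.0), 90.0)
tray_in 0.69 [0.509 0.163 0.004]
tube_rack 0.83 [ 0.795 -0.092  0.06 ]
tissue_box 0.75 [ 0.481 -0.44   0.05 ]
white_bottle 0.89 [0.467 0.433 0.06 ]sed: -e expression #1, char 2: expected \ after 'a', 'c' or 'i'
```

apply_moves --pt "-0.9 -0.95 -0.15 0 0 0 1" --pt "-0.9 -0.95 -0.15 0 0 0 1" --pt "-0.9 -0.95 -0.15 0 0 0 1" --pt "-0.9 -0.95 -0.15 0 0 0 1" --pt "-0.9 -0.95 -0.15 0 0 0 1" --pt "-0.9 -0.95 -0.15 0 0 0 1" --grip_force 40

```text
time_s: 2.05
tool_pos: [0.3548, 0.3417, 0.2539]
tool_rot: [180.0, 0.1, 155.5]
force: [0.7, -0.6, -0.3]
grip_width: 0.087
grasp_force: 0.0
```

apply_moves --pt "-0.9 -0.95 -0.15 0 0 0 1" --pt "-0.9 -0.95 -0.15 0 0 0 1" --pt "-0.9 -0.95 -0.15 0 0 0 1" --pt "-0.9 -0.95 -0.15 0 0 0 1" --pt "-0.9 -0.95 -0.15 0 0 0 1" --pt "-0.9 -0.95 -0.15 0 0 0 1"

```text
time_s: 2.65
tool_pos: [0.4406, 0.0947, 0.2837]
tool_rot: [180.0, 0.1, 155.5]
force: [-0.0, -0.1, -0.2]
grip_width: 0.0871
grasp_force: 0.0
```

apply_moves --pt "-0.9 -0.95 -0.1 0 0 1 1" --pt "-0.9 -0.95 -0.1 0 0 1 1" --pt "-0.9 -0.95 -0.1 0 0 1 1" --pt "-0.9 -0.95 -0.1 0 0 1 1" --pt "-0.9 -0.95 -0.1 0 0 1 1" --pt "-0.9 -0.95 -0.1 0 0 1 1" --pt "-0.9 -0.95 -0.1 0 0 1 1" --pt "-0.9 -0.95 -0.1 0 0 1 1" --pt "-0.9 -0.95 -0.1 0 0 1 1" --pt "-0.9 -0.95 -0.1 0 0 1 1" --pt "-0.9 -0.95 -0.1 0 0 1 1"

```text
time_s: 3.75
tool_pos: [0.5263, -0.1456, 0.3025]
tool_rot: [-180.0, -0.0, 70.1]
force: [0.1, 1.1, 0.6]
grip_width: 0.087
grasp_force: 0.0
```

apply_moves --pt "0 0 0 0 0 0.55 1" --pt "0 0 0 0 0 0.55 1" --pt "0 0 0 0 0 0.55 1" --pt "0 0 0 0 0 0.55 1" --pt "0 0 0 0 0 0.55 1" --pt "0 0 0 0 0 0.55 1" --pt "0 0 0 0 0 0.55 1" --pt "0 0 0 0 0 0.55 1"

```text
time_s: 4.55
tool_pos: [0.5261, -0.146, 0.3025]
tool_rot: [-180.0, -0.0, 23.1]
force: [-0.3, -0.9, 0.1]
grip_width: 0.087
grasp_force: 0.0
```

```bash
python3 - <<'E'
from m import *
o=env.get_obs();print(o['time_s'],o['tool_pos'],o['tool_rot'],o['qpos'])
cal=viewer.get_calibration('wrist');im=viewer.read_camera('wrist');print(cal)
cv2.imwrite('pics/w1.png',im[:,:,::-1])
for a,ce,mk in blobs(blue(im),100):
    ys,xs=np.nonzero(mk);rr=cv2.minAreaRect(np.c_[xs,ys].astype(np.float32))
    print(a,ce.round(1),rr,[onz('wrist',p,.171,cal).round(4).tolist() for p in cv2.boxPoints(rr)])
for t in ['cap_wing','green_dot','jar_neck','cap_mid']:
    print(t,[(q['location'],q['conf']) for q in boxes_of('wrist',t)[:2]])
q=boxes_of('top','green_dot')[:1]
E
```

```text
4.55 [ 0.52606394 -0.14602153  0.30253013] [-1.79994362e+02 -5.05498637e-03  2.30602091e+01] [-25.98276054   4.00506845  41.22676425  92.07013563  -2.65628352
  84.92044562 -51.52988687]
{'fov_y': 65.70646984690485, 'cx': 282.8382778205817, 'cy': 208.14468942188583, 'position': array([ 0.58646759, -0.11903794,  0.4639668 ]), 'orientation': array([-1.41379161e+01,  4.57861668e-02, -6.69236694e+01])}
111 [371.1  12. ] ((370.7500305175781, 12.250015258789062), (11.31370735168457, 12.020814895629883), 45.0) [[0.7186, -0.1424, 0.171], [0.7311, -0.1464, 0.171], [0.727, -0.1563, 0.171], [0.7145, -0.1522, 0.171]]
13075 [101.9 113. ] ((102.35295104980469, 113.58824157714844), (125.14838409423828, 133.39459228515625), 14.03624439239502) [[0.4517, 0.145, 0.171], [0.6015, 0.1503, 0.171], [0.6069, -0.0065, 0.171], [0.48, -0.0198, 0.171]]
328 [290.8 204.3] ((291.0, 203.0), (30.0, 12.0), 90.0) [[0.5368, -0.1421, 0.171], [0.5411, -0.1522, 0.171], [0.5149, -0.1637, 0.171], [0.5105, -0.1533, 0.171]]
cap_wing [([290.3, 188.5], 0.87)]
green_dot [([285.8, 149.5], 0.9)]
jar_neck [([284.7, 148.2], 0.76), ([100.8, 108.9], 0.74)]
cap_mid [([289.7, 187.0], 0.8)]
```

View pics/w1.png

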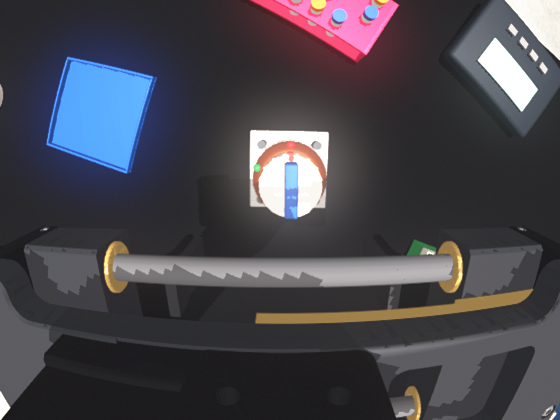

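The wrist view shows the blue bar running vertically at column 291, rows 163–219. The red dot is beyond its top end at (291,145), the green dot is at left (257,168), and the tray is at (100,113). So the bar's yaw is about the tool yaw; next I measure it precisely.

```bash
python3 - <<'E'
from m import *
cal=viewer.get_calibration('wrist');im=viewer.read_camera('wrist')
h=cv2.cvtColor(im,cv2.COLOR_RGB2HSV)
print(h[160:224:6,291].tolist())
m=cv2.inRange(h,(95,110,60),(128,255,255));m[:150]=0;m[230:]=0;m[:,:270]=0;m[:,310:]=0
ys,xs=np.nonzero(m);print(len(xs),xs.min(),xs.max(),ys.min(),ys.max())
P=np.array([onz('wrist',(x,y),.171,cal)[:2] for x,y in zip(xs,ys)])
r=cv2.minAreaRect((P*1000).astype(np.float32));print(r)
(c,(u),d)=(P.mean(0),*[None]*2) if 0 else (P.mean(0),None,np.linalg.svd(P-P.mean(0))[2][0]);print(c,np.degrees(np.arctan2(d[1],d[0])))
# red/green dots at z .095
for n,lo,hi in [('g',(50,120,100),(75,255,255)),('r',(0,200,150),(4,255,255))]:
    m=cv2.inRange(h,lo,hi);m[:125]=0;m[230:]=0;m[:,:245]=0;m[:,335:]=0
    for a,ce,_ in blobs(m,3):
        print(n,a,ce,onz('wrist',ce,.095,cal).round(4))
for a,ce,mk in blobs(blue(im),5000):
    hull=cv2.convexHull(np.argwhere(mk)[:,::-1].astype(np.int32));ap=cv2.approxPolyDP(hull,5,True)[:,0]
    for p in ap: print('tray',p,onz('wrist',p,.016,cal).round(4))
sc=viewer.read_camera('scene');hs=cv2.cvtColor(sc,cv2.COLOR_RGB2HSV)
for q in boxes_of('scene','jar')[:1]: print(onz('scene',q['location'],.1))
E
```

```text
[[2, 93, 255], [100, 95, 255], [101, 97, 255], [101, 99, 255], [101, 101, 255], [112, 118, 224], [111, 125, 237], [112, 129, 222], [105, 125, 255], [111, 141, 221], [8, 13, 80]]
438 284 297 164 218
((535.6723022460938, -148.619384765625), (50.68661117553711, 12.173394203186035), 22.918134689331055)
[ 0.52892043 -0.15126226] -156.05661515518264
tray [162  88] [0.5778 0.0634 0.016 ]
tray [162 136] [0.5132 0.0375 0.016 ]
tray [134 173] [0.4458 0.0624 0.016 ]
tray [ 85 178] [0.4056 0.1458 0.016 ]
tray [ 44 148] [0.4224 0.2462 0.016 ]
tray [41 96] [0.5032 0.2834 0.016 ]
tray [67 56] [0.5794 0.2528 0.016 ]
tray [93 48] [0.6032 0.2055 0.016 ]
tray [126  52] [0.6115 0.1428 0.016 ]
[ 0.59834384 -0.15525911  0.1       ]
```

apply_moves --pt "0.039 0.031 0.2 0 0 0 1" --pt "0.039 0.031 0.4 0 0 0 1" --pt "0.039 0.031 0.6 0 0 0 1" --pt "0.039 0.031 0.72 0 0 0 1" --pt "0.039 0.031 0.775 0 0 0 1" --pt "0.039 0.031 0.775 0 0 0 1"

```text
time_s: 5.6
tool_pos: [0.5347, -0.149, 0.1465]
tool_rot: [-179.9, 0.1, 22.8]
force: [0.5, 0.4, 0.4]
grip_width: 0.0868
grasp_force: 0.0
```

apply_moves --pt "0 0 0 0 0 0 0.6" --pt "0 0 0 0 0 0 0.4" --pt "0 0 0 0 0 0 0.3" --pt "0 0 0 0 0 0 0.25" --pt "0 0 0 0 0 0 0.25" --pt "0 0 0 0 0 0 0.25"

```text
time_s: 6.2
tool_pos: [0.5356, -0.1492, 0.1477]
tool_rot: [180.0, -0.0, 22.8]
force: [-0.3, -0.4, 0.5]
grip_width: 0.047
grasp_force: 0.0
```

```bash
python3 - <<'E'
from m import *
o=env.get_obs();print(o['time_s'],o['tool_pos'],o['tool_rot'],o['force'],o['grip_width'])
im=viewer.read_camera('wrist');sc=viewer.read_camera('scene')
a=cv2.resize(im[130:330,180:400],None,fx=1.8,fy=1.8);b=cv2.resize(sc[130:250,140:280],(420,360))
cv2.imwrite('pics/w2.png',np.hstack([a[:360],b[:,:400]])[:,:,::-1])
E
```

```text
6.2 [ 0.535592   -0.1491664   0.14774545] [ 1.79998425e+02 -2.27200843e-02  2.27962817e+01] [-0.34275187 -0.36533985  0.45861887] 0.04703388432741331
```

View pics/w2.png

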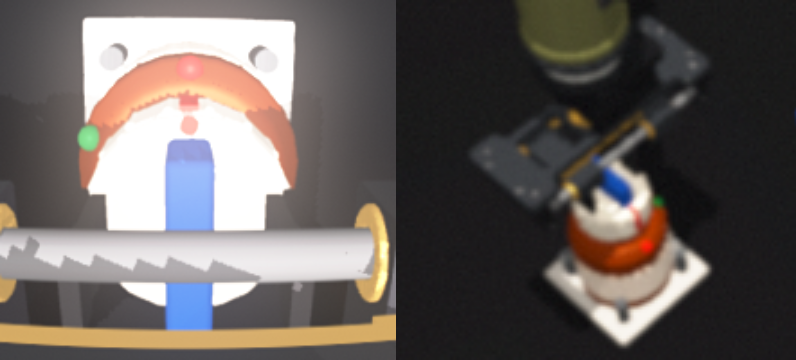

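The view shows the bar centred between the fingers, with the red dot, red mark and bar in line and the green dot at left. I'll close on the bar and check.

apply_moves --pt "0 0 0.01 0 0 0 0.15" --pt "0 0 0.01 0 0 0 0" --pt "0 0 0.01 0 0 0 0" --pt "0 0 0.01 0 0 0 0" --pt "0 0 0.01 0 0 0 0" --pt "0 0 0.01 0 0 0 0" --grip_force 40

```text
time_s: 6.9
tool_pos: [0.5356, -0.1496, 0.1454]
tool_rot: [180.0, -0.0, 22.8]
force: [1.7, -2.6, -3.0]
grip_width: 0.0128
grasp_force: 40.0
```

apply_moves --pt "0 0 0.008 0 0 0 0" --pt "0 0 0.016 0 0 0 0" --pt "0 0 0.024 0 0 0 0" --pt "0 0 0.032 0 0 0 0" --pt "0 0 0.032 0 0 0 0" --pt "0 0 0.032 0 0 0 0"

```text
time_s: 7.5
tool_pos: [0.5356, -0.1496, 0.1406]
tool_rot: [-180.0, -0.0, 22.8]
force: [-3.1, -1.0, 8.9]
grip_width: 0.0128
grasp_force: 40.0
```

apply_moves --pt "0 0 0.005 0 0 0 0" --pt "0 0 0.01 0 0 0 0" --pt "0 0 0.01 0 0 0 0" --pt "0 0 0.01 0 0 0 0"

```text
time_s: 7.9
tool_pos: [0.5356, -0.1496, 0.1389]
tool_rot: [-180.0, -0.0, 22.8]
force: [-4.2, -0.6, 10.6]
grip_width: 0.0125
grasp_force: 40.0
```

apply_moves --pt "0 0 0 0 0 -0.05 0" --pt "0 0 0 0 0 -0.1 0" --pt "0 0 0 0 0 -0.15 0" --pt "0 0 0 0 0 -0.2 0" --pt "0 0 0 0 0 -0.25 0" --pt "0 0 0 0 0 -0.25 0"

```text
time_s: 8.5
tool_pos: [0.5371, -0.1491, 0.1394]
tool_rot: [179.9, -0.2, 44.4]
force: [-0.8, -0.4, 11.4]
grip_width: 0.0127
grasp_force: 40.0
```

apply_moves --pt "0 0 0 0 0 -0.05 0" --pt "0 0 0 0 0 -0.1 0" --pt "0 0 0 0 0 -0.15 0" --pt "0 0 0 0 0 -0.2 0" --pt "0 0 0 0 0 -0.25 0" --pt "0 0 0 0 0 -0.3 0" --pt "0 0 0 0 0 -0.35 0" --pt "0 0 0 0 0 -0.4 0" --pt "0 0 0 0 0 -0.45 0" --pt "0 0 0 0 0 -0.5 0" --pt "0 0 0 0 0 -0.55 0" --pt "0 0 0 0 0 -0.58 0" --pt "0 0 0 0 0 -0.58 0"

```text
time_s: 9.8
tool_pos: [0.5364, -0.1491, 0.1393]
tool_rot: [179.9, -0.0, 94.2]
force: [-1.7, -0.2, 10.1]
grip_width: 0.0129
grasp_force: 40.0
```

```bash
python3 - <<'E'
from m import *
o=env.get_obs();print(o['tool_pos'],o['tool_rot'],o['force'],o['wrist_torque'])
im=viewer.read_camera('wrist')
cv2.imwrite('pics/w3.png',cv2.resize(im[100:330,160:420],None,fx=2,fy=2)[:,:,::-1])
E
```

```text
[ 0.53642823 -0.14909193  0.13926989] [ 1.79861706e+02 -3.86762866e-02  9.41869090e+01] [-1.70334062 -0.23923578 10.10819868] [-0.03502617  0.6817099  -0.00167491]
```

View pics/w3.png

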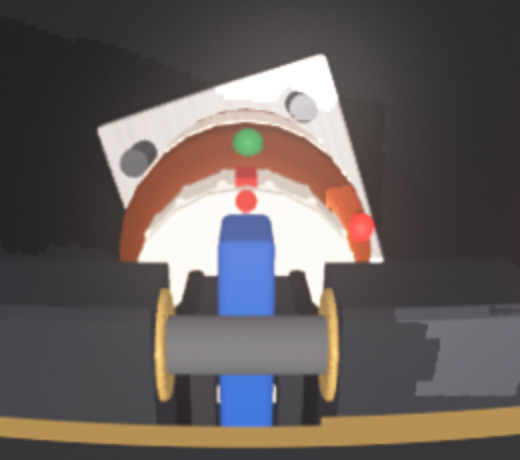

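The red mark now lines up with the green dot, so I lift slowly.

apply_moves --pt "0 0 -0.03 0 0 0 0" --pt "0 0 -0.06 0 0 0 0" --pt "0 0 -0.09 0 0 0 0" --pt "0 0 -0.12 0 0 0 0" --pt "0 0 -0.12 0 0 0 0"

```text
time_s: 10.35
tool_pos: [0.5355, -0.1489, 0.1617]
tool_rot: [180.0, -0.0, 94.1]
force: [-0.7, 0.5, -0.5]
grip_width: 0.0122
grasp_force: 40.0
```

apply_moves --pt "0 0 -0.1 0 0 0 0" --pt "0 0 -0.2 0 0 0 0" --pt "0 0 -0.3 0 0 0 0" --pt "0.15 0 -0.35 0 0 0 0" --pt "0.3 0 -0.35 0 0 0 0" --pt "0.45 0 -0.35 0 0 0 0" --pt "0.6 0 -0.35 0 0 0 0" --pt "0.8 0 -0.35 0 0 0 0" --pt "0.8 0 -0.35 0 0 0 0"

```text
time_s: 11.25
tool_pos: [0.5226, 0.0177, 0.2303]
tool_rot: [-179.9, -0.2, 94.7]
force: [-0.2, 0.9, -1.3]
grip_width: 0.0129
grasp_force: 40.0
```

```bash
python3 - <<'E'
from m import *
o=env.get_obs();print(o['time_s'],o['tool_pos'],o['tool_rot'],o['force'],o['grip_width'])
ims=[]
for c in ['top','scene','wrist']:
    cal=viewer.get_calibration(c);im=viewer.read_camera(c);ims.append(im)
    for q in masks_of(c,'tray_in')[:1]:
        ys,xs=np.nonzero(q['pixels']);P=np.array([onz(c,(x,y),.012,cal)[:2] for x,y in zip(xs,ys)])
        print(c,q['conf'],len(xs),cv2.minAreaRect((P*1000).astype(np.float32)))
wr=[(69,57),(155,78),(128,172),(48,145)]
a=ims[2];b=cv2.resize(ims[0][200:330,170:300],(420,420))
cv2.imwrite('pics/w4.png',np.hstack([a[:,80:440],b])[:,:,::-1])
E
```

```text
11.25 [0.52260252 0.01773998 0.2302882 ] [-179.85249307   -0.2051664    94.68483534] [-0.21004578  0.9353679  -1.2644366 ] 0.012920678589324006
top 0.7 3210 ((509.0037841796875, 176.81533813476562), (152.06712341308594, 145.41751098632812), 3.9137771129608154)
scene 0.61 2473 ((511.20697021484375, 165.58148193359375), (159.65028381347656, 175.93258666992188), 3.905942440032959)
wrist 0.57 15940 ((509.2069396972656, 158.4068603515625), (151.3816375732422, 157.6466064453125), 3.8822388648986816)
```

View pics/w4.png

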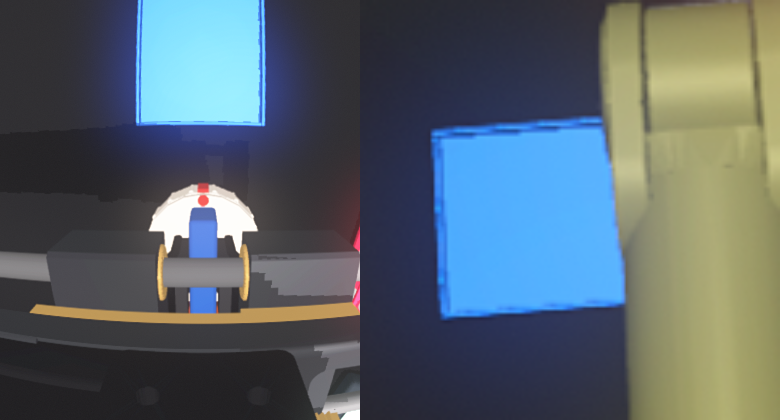

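The cap is held above the bench, at (203,215) in the left picture, and the tray lies clear ahead, centred near (0.510, 0.165).

apply_moves --pt "0.2 0 0 0 0 0 0" --pt "0.4 0 0 0 0 0 0" --pt "0.6 0 0 0 0 0 0" --pt "0.77 -0.01 0 0 0 0 0" --pt "0.77 -0.01 0.2 0 0 0 0" --pt "0.77 -0.01 0.4 0 0 0 0" --pt "0.77 -0.01 0.6 0 0 0 0" --pt "0.77 -0.01 0.75 0 0 0 0" --pt "0.77 -0.01 0.85 0 0 0 0" --pt "0.77 -0.01 0.85 0 0 0 0" --pt "0.77 -0.01 0.85 0 0 0 0"

```text
time_s: 12.65
tool_pos: [0.5114, 0.1631, 0.0616]
tool_rot: [180.0, 0.0, 94.0]
force: [-0.6, 0.3, 0.2]
grip_width: 0.0125
grasp_force: 40.0
```

apply_moves --pt "0 0 0.04 0 0 0 0" --pt "0 0 0.08 0 0 0 0" --pt "0 0 0.11 0 0 0 0" --pt "0 0 0.12 0 0 0 0" --pt "0 0 0.12 0 0 0 0"

```text
time_s: 13.15
tool_pos: [0.5106, 0.1638, 0.0368]
tool_rot: [-180.0, 0.0, 94.1]
force: [-0.2, -0.1, -0.2]
grip_width: 0.0125
grasp_force: 40.0
```

apply_moves --pt "0 0 0.004 0 0 0 0" --pt "0 0 0.008 0 0 0 0" --pt "0 0 0.008 0 0 0 0"

```text
time_s: 13.45
tool_pos: [0.511, 0.1639, 0.0357]
tool_rot: [180.0, -0.0, 94.1]
force: [-0.5, 0.3, -0.3]
grip_width: 0.0128
grasp_force: 40.0
```

apply_moves --pt "0 0 0.003 0 0 0 0" --pt "0 0 0.005 0 0 0 0" --pt "0 0 0.005 0 0 0 0"

```text
time_s: 13.75
tool_pos: [0.5112, 0.164, 0.0353]
tool_rot: [180.0, -0.0, 94.1]
force: [-2.2, -1.2, 4.5]
grip_width: 0.013
grasp_force: 40.0
```

Contact is at about 4.5 N, so I release and retreat.

apply_moves --pt "0 0 0 0 0 0 0.2" --pt "0 0 0 0 0 0 0.3" --pt "0 0 0 0 0 0 0.4" --pt "0 0 0 0 0 0 0.5" --pt "0 0 0 0 0 0 0.5" --pt "0 0 0 0 0 0 0.5" --grip_force 10

```text
time_s: 14.35
tool_pos: [0.5109, 0.1638, 0.0345]
tool_rot: [180.0, -0.0, 94.1]
force: [-0.7, -0.4, 0.6]
grip_width: 0.0422
grasp_force: 0.0
```

apply_moves --pt "0 0 -0.05 0 0 0 0.5" --pt "0 0 -0.15 0 0 0 0.5" --pt "0 0 -0.3 0 0 0 0.5" --pt "0 0 -0.5 0 0 0 0.5" --pt "0 0 -0.7 0 0 0 0.5" --pt "0 0 -0.9 0 0 0 0.5" --pt "0 0 -0.9 0 0 0 0.5" --pt "0 0 -0.9 0 0 0 0.5"

```text
time_s: 15.15
tool_pos: [0.5116, 0.164, 0.2162]
tool_rot: [179.8, -0.1, 94.1]
force: [-0.1, -0.1, -1.2]
grip_width: 0.0439
grasp_force: 0.0
```

```bash
python3 - <<'E'
from m import *
o=env.get_obs();print(o['time_s'],o['tool_pos'],o['force'],o['grip_width'])
im=viewer.read_camera('wrist');sc=viewer.read_camera('scene')
cv2.imwrite('pics/w5.png',np.hstack([cv2.resize(im[:,80:480],(400,420)),cv2.resize(sc[100:310,180:380],(400,420))])[:,:,::-1])
E
```

```text
15.15 [0.51158227 0.16403267 0.21620704] [-0.13648795 -0.06695118 -1.15482564] 0.04385576654566665
```

View pics/w5.png

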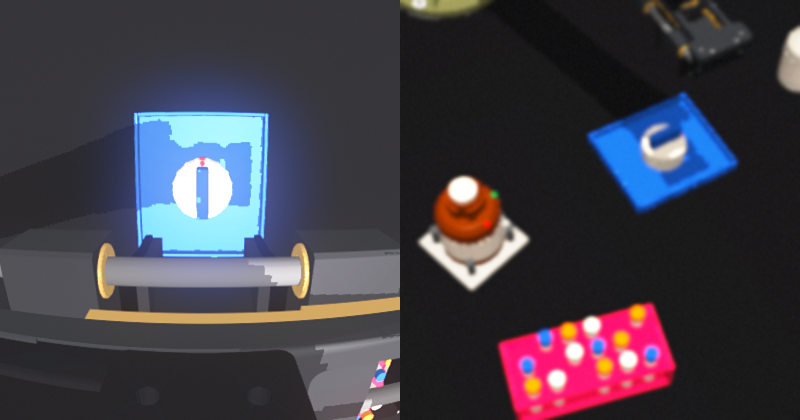

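The cap stands upright near the middle of the tray, at (202,190) in the left picture. The jar is open with its seal showing at (462,190) on the right, the rack is undisturbed and the gripper is clear.

```bash
python3 -c "
from cell import env
print(env.sign_off())"
```

```text
the job is handed in; nothing more can be done
None
```

The jar is open, its cap stands upright and released inside the blue tray, and I handed the job in at about 15 s of the 51 s allowed; the sign-off returned no verdict.

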